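Fetch the medium roast-colour plate from the riser

ROBOT

A 7-joint arm with a two-finger parallel gripper is mounted at the origin on the work surface. World frame = base frame: x ahead of the robot, y to its left, z up, the work surface at z = 0. Lengths are in m, angles in rad, forces in N, time in s.
With the tool pointing down it reaches from about 0.425 to 0.95 m from the base axis. Payload 4.7 kg.
Tool frame: the origin (TCP) lies between the finger pads; the fingertips stand 25 mm ahead of it and the grasp point (between the pads) lies 6 mm ahead of it; z points along the fingers, y is the line along which they close (so a half turn about z gives the same grasp; the last joint's range is limited). The gripper opens to 85 mm and grips with 20 to 120 N. Pads are 22 mm wide; open, the fingers measure 114 mm over their backs; the gripper's body (76 mm by 85 mm) begins 54 mm behind the grasp point. The pads swing forward as they close: fully open they stand 13 mm farther back than shut.
Start: joints at [-1.149, 0.469, -0.049, 1.532, 0.024, 1.141, -0.082], TCP at [0.294, 0.608, 0.256] pointing down, gripper open.
Joint ranges: [-2.59, 2.59], [-0.33, 1.99], [-1.39, 1.29], [0.1, 2.45], [-1.04, 4.18], [0.21, 1.99], [-2.66, 2.66]. Speed limits (rad/s): [2.57, 2.57, 3.14, 3.14, 3.14, 3.14, 3.14].

INTERFACE

Orientations are given as a 3x3 rotation matrix whose columns are the frame's x, y, z axes.
In Python, from rig import * gives the robot as it stands. Calls block until the motion is done:
- movep(position, orientation): joint-space move of the TCP to a pose.
- move_l(position, attitude=None, feed=0.15, until_force=None): straight line of the TCP; attitude=None keeps the orientation; feed is the mean speed in m/s. With until_force (N) it stops when the force on the tool has changed by that much, and returns True; else False.
- move_joints(angles): joint-space move.
- command_gripper(opening, newtons=None): finger opening in m; newtons is the grip in N (None keeps the last); returns when the fingers have stopped.
- sleep(seconds).
- inverse_kinematics(position, orientation): joint angles nearest the present ones, or None.
- sense(): the state.
- camera(name): name is "scene" or "top" or "wrist"; returns (picture, depth): 384x512x3 uint8, red, green, blue; 384x512 float32, m along the optical axis (not along the pixel's ray), 0 where there is no reading.
- camera_params(name): a dict with "K" (3x3 intrinsics, pixels), "position" and "rotation" of the camera in the world; the wrist camera has in their place "tool_from_camera" (4x4, takes a point from camera to tool coordinates, whose origin is the TCP and whose axes are the flange's). Camera axes: x right, y down, z forward; pixel columns grow to the right and rows downward; lengths in m; the calibration is good to about 2 mm. The wrist camera is an equidistant fisheye: a pixel r from the principal point sees the ray r / f radians off the axis. A picture is of the moment at which its call begins: read the wrist's pose just before it. camera_params takes no time and is no camera call.
A pose or a line that the arm cannot do raises Unreachable and nothing moves.
- finish_job(): hands the job in; it is judged then, once.
The state is a dict: "time_s": time; "joint_pos": joint angles; "qd": joint speeds; "joint_efforts": joint torques, N m; "position": TCP position; "tcp_rot": TCP orientation; "wrist_force": force on the tool from outside, world axes, zero at the start; "ft_torque": the same for the moment, N m; "finger_gap": finger opening in m; "gripper_force": force on a finger pad.
Only numpy, scipy, OpenCV 4.12 (cv2) and the standard library are available. Lean on these libraries where they do the work, as an engineer would, in place of code of your own. Each camera call takes 0.05 s, during which the arm holds its last target. There are 200 camera calls.

TASK

Three thin enamelled roast-colour plates lie flat on the low metal riser. Slide the medium-brown one, flat on the riser, towards the robot until its near end sticks out a few centimetres past the riser's front edge, pinch it by that overhanging end, lift it well clear of the riser and lay it flat in the steel tray, then let go. Leave the pale plate, the near-black plate, the cup and the jar where they are.

Things in the scene. Friction and masses are not known exactly. Their poses are not given: they have to be found in the camera images.
- mid_center (a point): Centre of the medium-brown (cinnamon) plate to fetch: smooth rigid metal strip 160 mm long (x), 50 wide (y), 3 thick (z up), about 60 g, loose, flat on the riser, near end 35 to 75 mm behind the front edge. Fingertips pressed on its top (5 to 20 N) drag it along the slippery riser. Too thin to grasp on the riser; where it overhangs, fingers fit down both sides of its 50 mm width.
- mid_end (a point): Middle of the near (robot-side) short edge of the medium-brown plate, 80 mm from its centre along the plate's -x axis, half-way up its thickness; same axes.
- pale_center (a point): Centre (half-way up) of the pale tan plate, same size and build, lying beside the others on the riser. Bystander.
- dark_center (a point): Centre (half-way up) of the near-black brown plate, same size and build, lying beside the others on the riser. Bystander.
- riser_edge (a point): Middle of the top front edge (nearest the robot) of the fixed metal riser: 240 mm deep (x), 270 wide (y), 80 high, its front open between two side walls. The point lies at the top surface, 80 mm above the table. x points from the front edge back over the riser, away from the robot; y along the edge. The riser may stand left or right of the tray.
- tray_in (a point): Centre of the inner floor of the fixed open stainless-steel tray (4 mm above the table), 260 mm long (x) by 200 mm wide (y) and 35 mm high outside, walls 4 mm thick; inside 252 by 192 mm, 31 mm deep. z up.
- cup_center (a point): Centre (half-way up) of a white ceramic cup, 80 mm across at the rim and 60 mm high, standing to one side of the riser and tray. Bystander.
- jar_center (a point): Centre (half-way up) of a brown glass jar with a metal lid, 70 mm across and 100 mm high, standing to one side of the riser and tray. Bystander.

How it is judged:
On the way, in this order (a step that is already met when the one before it is completed fails the run):
1. the medium-brown plate lies flat on the riser with its near end at least 20 mm out over the front edge (x of mid_end in the frame of riser_edge below -0.02 m and x of mid_center in the frame of riser_edge above 0 m and z of mid_center in the frame of riser_edge between -0.003 and 0.006 m and angle between mid_center's own z axis and vertical below 0.07 rad), for 0.2 s.
2. the plate, held by the fingers within 75 mm of its near end, is at least 30 mm above the riser's top (z of mid_center in the frame of riser_edge above 0.03 m and distance between the grasp point and mid_end below 0.075 m and contact force between the fingers and mid_plate above 0.5 N), for 0.2 s.
At the end, for the whole second after the job is handed in: The medium-brown plate lies at rest flat on the tray's floor (within 5 degrees of level, centre within 8 mm of the floor, inside the walls), released; the pale and the near-black plate are within 15 mm, the cup and the jar within 20 mm of where they began (x of mid_center in the frame of tray_in between -0.11 and 0.11 m and y of mid_center in the frame of tray_in between -0.08 and 0.08 m and z of mid_center in the frame of tray_in below 0.008 m and angle between mid_center's own z axis and vertical below 0.09 rad and linear speed of mid_plate below 0.02 m/s and distance of each of pale_center, dark_center from where it was at the start of the episode below 0.015 m and distance of each of cup_center, jar_center from where it was at the start of the episode below 0.02 m); the robot touches nothing.
It fails at once if the pale plate is moved 15 mm or more (distance of pale_center from where it was at the start of the episode above 0.015 m).
It fails at once if the near-black plate is moved 15 mm or more (distance of dark_center from where it was at the start of the episode above 0.015 m).
It fails at once if the cup is moved 20 mm or more (distance of cup_center from where it was at the start of the episode above 0.02 m).
It fails at once if the jar is moved 20 mm or more (distance of jar_center from where it was at the start of the episode above 0.02 m).
It also fails if it takes over 48 s, if anything falls off the work surface, if the arm or the gripper's body presses on something with over 40 N, if the wrist force passes 120 N, or if a joint passes its speed limit or range.

## Working session

There is one attempt and no reset: what is moved stays moved. The work goes in short steps, each a Python script; the robot and the scene stay as the last script left them, time stands still between calls to the robot, and variables do not carry over. Pictures are saved under pics/ and viewed, at most 10 in all, crops included, and the job is handed in when it is done.

```bash
mkdir -p pics; ls
python3 - <<'E'
from rig import *
import cv2,numpy as np
for n in("top","scene"):
    p,d=camera(n); np.savez(f"pics/{n}.npz",p=p,d=d); cv2.imwrite(f"pics/{n}.png",cv2.resize(p[:,:,::-1],(800,600)))
    c=camera_params(n); print(n,{k:np.round(v,3).tolist() if not isinstance(v,str) else v for k,v in c.items()})
print(sense()["time_s"],sense()["tcp_rot"])
E
```

```text
pics
top {'K': [[348.887, 0.0, 256.834], [0.0, 348.887, 186.851], [0.0, 0.0, 1.0]], 'position': [0.458, -0.016, 1.0], 'rotation': [[-0.027, -0.997, 0.068], [-1.0, 0.028, 0.012], [-0.014, -0.068, -0.998]]}
scene {'K': [[468.727, 0.0, 250.884], [0.0, 468.727, 200.546], [0.0, 0.0, 1.0]], 'position': [1.144, 0.884, 1.09], 'rotation': [[-0.83, 0.371, -0.416], [0.558, 0.569, -0.604], [0.013, -0.733, -0.68]]}
0.1 [[-9.00094575e-01  4.35694039e-01 -6.78343070e-04]
 [ 4.35694562e-01  9.00093219e-01 -1.56419264e-03]
 [-7.09374126e-05 -1.70347170e-03 -9.99998547e-01]]
```

View pics/top.png

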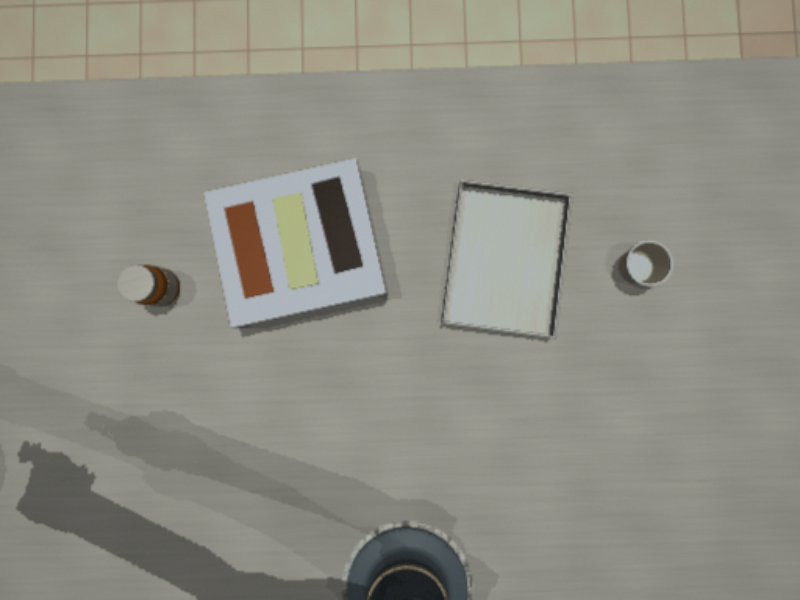

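The top view shows the riser at (205–385, 160–327), with the cinnamon plate on the left (249,250), the pale plate in the middle (296,241) and the dark plate on the right (337,225). The tray is at (506,260), the jar at (148,285) and the cup at (648,264). The arm isn't visible, so I'll check the scene view and compute the poses.

```bash
cat > h.py <<'E'
import numpy as np,cv2
from rig import *
def px2w(n,uv,z):
    c=camera_params(n);K=np.array(c["K"]);R=np.array(c["rotation"]);p=np.array(c["position"])
    uv=np.atleast_2d(np.float64(uv));r=(np.c_[uv,np.ones(len(uv))]@np.linalg.inv(K).T)@R.T
    return p+r*((z-p[2])/r[:,2])[:,None]
def rect(mask,n,z):
    m=cv2.morphologyEx(mask.astype(np.uint8),cv2.MORPH_OPEN,np.ones((3,3)))
    _,_,st,_=k=cv2.connectedComponentsWithStats(m); i=1+np.argmax(st[1:,4])
    v,u=np.nonzero(k[1]==i); w=px2w(n,np.c_[u,v],z)[:,:2]
    return cv2.minAreaRect((w*1000).astype(np.float32))
E
python3 - <<'E'
from h import *
p=np.load("pics/top.npz")["p"]; d=np.load("pics/top.npz")["d"]
r,g,b=[p[:,:,i].astype(int) for i in range(3)]
roi=np.zeros(r.shape,bool); roi[95:215,125:255]=1
print("mid",rect(roi&(r-b>50)&(g<100),"top",.083)); print("pale",rect(roi&(r-b>35)&(g>130),"top",.083)); print("dark",rect(roi&(r<75)&(r-b>5),"top",.083))
s=512/800
print("riser",px2w("top",np.array([(231,325),(385,295),(357,159),(205,191)])*s,.08).round(4).tolist())
print("tray rim",px2w("top",np.array([(461,183),(568,195),(552,337),(443,325)])*s,.035).round(4).tolist())
print("jar/cup",px2w("top",np.array([(134,285)])*s,.1).round(3),px2w("top",np.array([(649,264)])*s,.06).round(3))
print([d[int(v*s),int(u*s)] for u,v in((249,250),(218,230),(506,260),(500,450))])
print(sense()["position"])
E
```

```text
mid ((601.9112548828125, 253.41868591308594), (157.35284423828125, 48.04587936401367), 12.399394035339355)
pale ((614.3995361328125, 173.86624145507812), (156.1007080078125, 47.2764778137207), 9.697112083435059)
dark ((639.6173095703125, 101.80955505371094), (157.43101501464844, 47.86540222167969), 13.553319931030273)
riser [[0.4734, 0.2846, 0.08], [0.5168, 0.0228, 0.08], [0.7527, 0.065, 0.08], [0.7049, 0.3281, 0.08]]
tray rim [[0.7172, -0.1169, 0.035], [0.6895, -0.307, 0.035], [0.4375, -0.2669, 0.035], [0.4638, -0.0763, 0.035]]
jar/cup [[0.544 0.44  0.1  ]] [[ 0.559 -0.433  0.06 ]]
[np.float32(0.9278727), np.float32(0.9330841), np.float32(0.0), np.float32(0.9815546)]
[0.29388839 0.60714864 0.25537824]
```

View pics/scene.png

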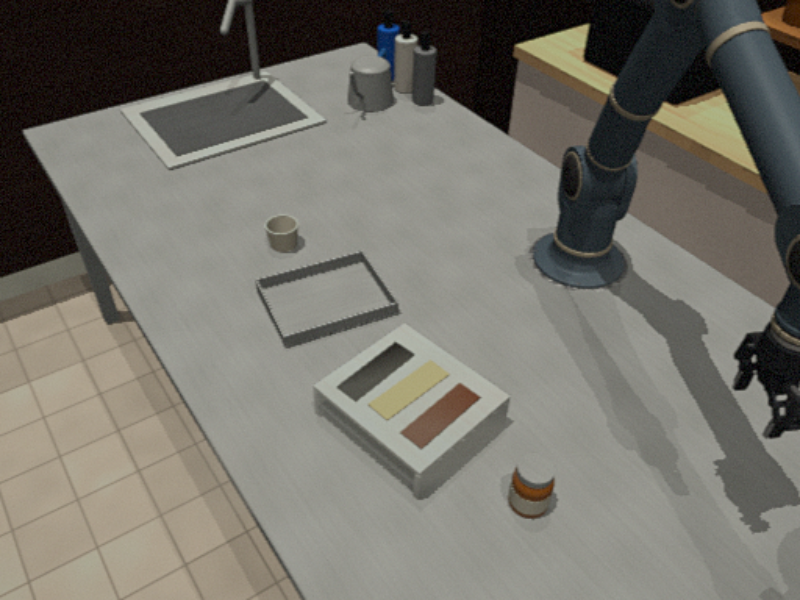

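Both views agree. The riser's yaw is about 10.2° and the plate's about 12.4°, with its near end about 43 mm behind the edge. Next I'll press behind the plate's centre and drag it out about 95 mm, controlling the force.

```bash
cat >> h.py <<'E'
def down(a):
    x=-np.array([np.cos(a),np.sin(a),0]);z=np.array([0,0,-1.]);return np.c_[x,np.cross(z,x),z]
A=np.deg2rad(12.4); U=np.array([np.cos(A),np.sin(A),0])
C0=np.array([.602,.2534,0])
E
python3 - <<'E'
from h import *
R=down(A); P=C0+.03*U
print(inverse_kinematics(P+[0,0,.16],R))
command_gripper(0)
movep(P+[0,0,.16],R)
f0=np.array(sense()["wrist_force"])
move_l(P+[0,0,.118],feed=.1)
hit=move_l(P+[0,0,.098],feed=.02,until_force=8)
s=sense(); z=s["position"][2]; print(hit,s["time_s"],s["position"],s["wrist_force"]-f0)
if hit:
    zc=z
    for k in range(1,20):
        f=(sense()["wrist_force"]-f0)[2]
        zc+=np.clip((f-10)*.0001,-.0007,.0007)
        Q=P-.005*k*U; Q[2]=zc
        move_l(Q,feed=.04)
        if k%4==0: s=sense(); print(k,zc,s["position"].round(4),(s["wrist_force"]-f0).round(1))
p,_=camera("top"); np.savez("pics/top2.npz",p=p)
print(sense()["time_s"])
r,g,b=[p[:,:,i].astype(int) for i in range(3)]
cv2.imwrite("pics/t2.png",cv2.resize(p[70:270,100:300,::-1],(600,600)))
E
```

```text
[-0.41390706  0.56673132 -0.05602655  1.60563614  0.03644776  0.97024599
  1.30542574]
True 3.8333 [0.63142856 0.2598579  0.10817266] [-1.1348253  -0.48359273  4.64278164]
4 0.10643958890625098 [0.6132 0.2561 0.1082] [ 0.8 -1.2  8.3]
8 0.10610794141555353 [0.5939 0.252  0.1081] [ 0.4 -0.8 10. ]
12 0.10600101834755016 [0.5746 0.2478 0.1081] [ 0.6 -1.1  9.9]
16 0.1061163669197768 [0.555  0.2435 0.1081] [ 0.6 -0.2 10.9]
9.1
```

View pics/t2.png

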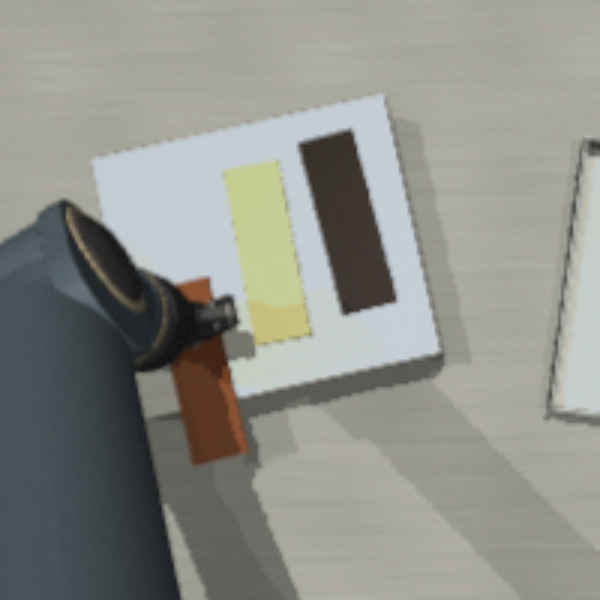

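The plate slid out. Its near-end corners are at crop (193,465) and (246,452), past the front edge at about y=405. I'll lift, back off and re-measure with the view clear.

Run:
```python
from h import *
print(px2w("top",np.array([(193,465),(246,452)])/3+[100,70],.083).round(4).tolist())
p=sense()["position"]; move_l(p+[0,0,.06],feed=.15)
# retreat to pregrasp region: higher, over front
E=C0-.185*U
movep(np.array([E[0]-.0,E[1],.22]),down(A))
command_gripper(.085)
tcp=sense(); w,_=camera("wrist"); t,_=camera("top")
cp=camera_params("wrist"); np.savez("pics/w3.npz",w=w,t=t,pos=tcp["position"],rot=tcp["tcp_rot"],**{k:np.array(v) for k,v in cp.items() if k in("K","tool_from_camera")})
print(tcp["time_s"],tcp["position"])
cv2.imwrite("pics/w3.png",np.hstack([cv2.resize(w[:,:,::-1],(400,300)),cv2.resize(t[70:220,100:300,::-1],(400,300))]))
```

```text
[[0.4276, 0.2404, 0.083], [0.4376, 0.1938, 0.083]]
11.0417 [0.42130133 0.21368368 0.22002066]
```

View pics/w3.png

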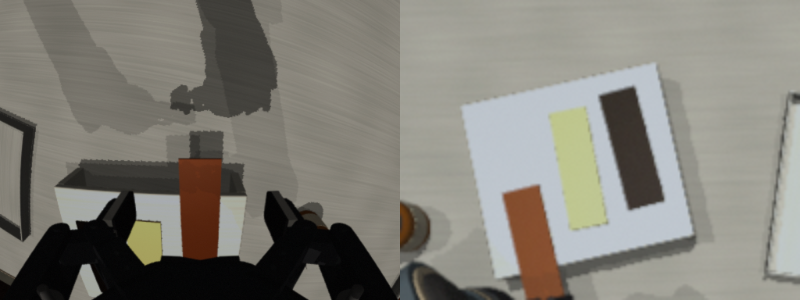

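The measured end-mid is (0.4326, 0.217), which agrees with the prediction (0.431, 0.216). The overhang is about 50 mm and the bystander plates haven't moved. Next: pinch 30 mm from the end, lift, and check.

Run:
```python
from h import *
G=np.array([.4326,.217,0])+.030*U
R=down(A)
movep(G+[0,0,.17],R)
move_l(G+[0,0,.091],feed=.1)
s=sense();print(s["wrist_force"])
command_gripper(.03,60)
s=sense();print(s["time_s"],s["finger_gap"],s["gripper_force"],s["wrist_force"],s["position"])
move_l(G+[0,0,.19],feed=.08)
sleep(.3)
s=sense();print(s["time_s"],s["finger_gap"],s["gripper_force"],s["position"])
p,_=camera("scene");cv2.imwrite("pics/s4.png",cv2.resize(p[150:384,212:512,::-1],(769,600)))
```

```text
[ 0.71480025 -0.06407847  0.49901026]
12.9 0.04748358787351714 60.72904944419861 [-0.67088656 -1.08252469  5.24990684] [0.46218321 0.22359623 0.0916633 ]
14.5917 0.047741522617928266 61.61726474761963 [0.46182613 0.22342068 0.18977463]
```

View pics/s4.png

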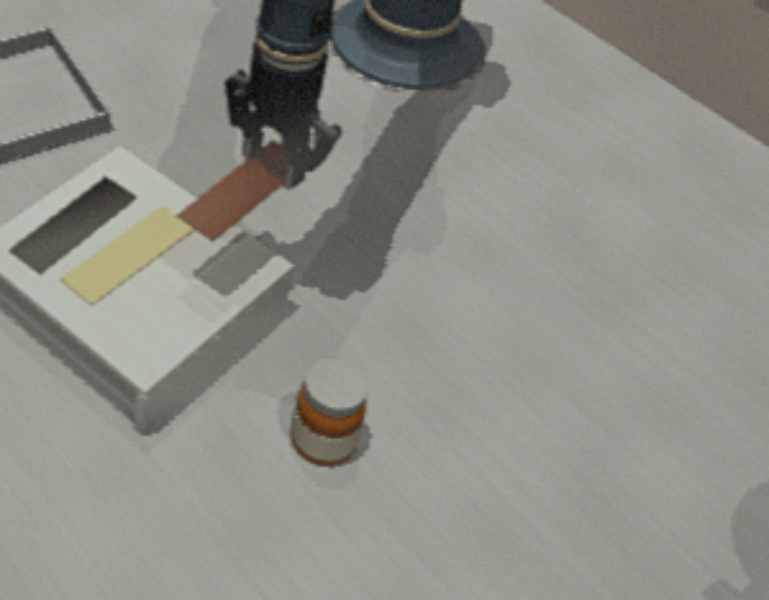

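The plate is held at the near end and clear of the riser, with far corners at crop (180,215) and (212,238). I'll check the droop, then carry it to the tray and lower it.

Run:
```python
from h import *
far=np.array([(180,215),(212,238)])/2.563+[212,150]
for z in(.12,.15,.18): w=px2w("scene",far,z); print(z,w.mean(0).round(3),np.linalg.norm(w[0]-w[1]).round(3))
print("expected far end if level",(np.array([.4326,.217,0])+.16*U).round(3))
T=np.array([.577,-.192,0]); B=np.deg2rad(-9.1); V=np.array([np.cos(B),np.sin(B),0])
G=T-.05*V
print(inverse_kinematics(G+[0,0,.2],down(B)))
movep(G+[0,0,.19],down(B))
s=sense();print(s["time_s"],s["position"],s["finger_gap"],s["gripper_force"])
t,d=camera("top");cv2.imwrite("pics/t5.png",cv2.resize(t[70:270,220:420,::-1],(600,600)))
p,_=camera("scene");cv2.imwrite("pics/s5.png",cv2.resize(p[100:300,100:366,::-1],(798,600)))
```

```text
0.12 [0.548 0.209 0.12 ] 0.047
0.15 [0.567 0.23  0.15 ] 0.046
0.18 [0.585 0.251 0.18 ] 0.044
expected far end if level [0.589 0.251 0.   ]
[ 0.11029875  0.33792528  0.18809644  1.88448188 -0.07763468  0.92616252
  1.74666868]
16.1667 [ 0.52816618 -0.18203093  0.18990439] 0.0478696990920561 61.61082744598389
```

View pics/s5.png

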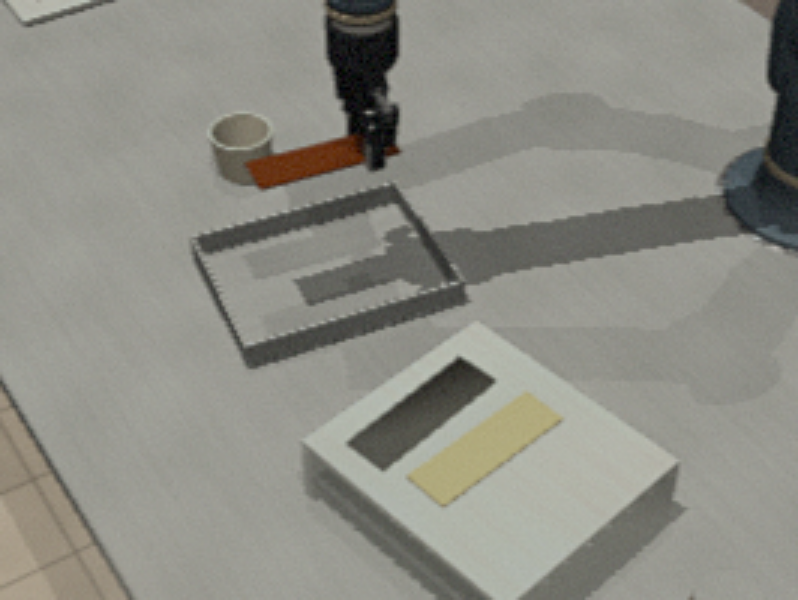

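The plate is level (the far-end fit gives z≈0.18) and over the tray, parallel to it. I'll lower it, release, retreat and look.

Run:
```python
from h import *
p=sense()["position"]
move_l([p[0],p[1],.06],feed=.12)
print(move_l([p[0],p[1],.028],feed=.02,until_force=4),sense()["position"],sense()["wrist_force"])
command_gripper(.075)
sleep(.3)
q=sense()["position"]
move_l([q[0],q[1],.2],feed=.12)
movep([.45,.0,.3],down(0))
t,_=camera("top");cv2.imwrite("pics/t6.png",cv2.resize(t[70:250,100:440,::-1],(793,420)))
r,g,b=[t[:,:,i].astype(int) for i in range(3)]
roi=np.zeros(r.shape,bool);roi[95:240,270:380]=1
print(rect(roi&(r-b>50)&(g<110),"top",.007),sense()["time_s"])
```

```text
False [ 0.52826821 -0.18211453  0.02810369] [-0.13103768  0.27033584 -0.31182356]
((576.9109497070312, -189.04864501953125), (48.31294250488281, 157.05616760253906), 80.1187973022461) 22.4583
```

View pics/t6.png

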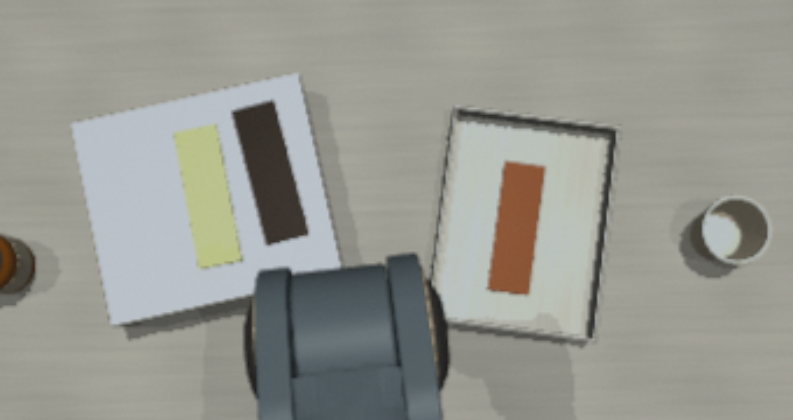

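The plate lies flat in the middle of the tray, centre at (516,228) in the crop. It measures 157×48 mm at floor height. The other objects are where they were and the arm is clear.

```bash
python3 -c "
from rig import *
print(finish_job())"
```

```text
the job is handed in; nothing more can be done
None
```

I slid the medium-brown plate out over the riser's edge, pinched and lifted it, laid it flat near the centre of the steel tray, and let go. The job was handed in at about 22 s; the judge returned no verdict, but in the last picture the plate was flat and the other items looked unmoved.

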